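# Unload the core test fixture and put the ferrite cores away by size

## Robot

A 6-joint arm with a two-finger parallel gripper is mounted at the origin on a cart in front of the work surface, level with it; the furniture and walls round the work are solid. World frame = base frame: x ahead of the robot, y to its left, z up, the work surface at z = 0. Lengths are in mm, angles in degrees, forces in N, time in s.
With the tool pointing down it reaches from about 325 to 750 mm from the base axis. Payload 7.6 kg.
Tool frame: the origin (TCP) lies where the fingers leave the gripper's body, on its centre line; the fingertips stand 73 mm ahead of it and the grasp point (between the pads) lies 54 mm ahead of it; z points along the fingers, y is the line along which they close (so a half turn about z gives the same grasp; the last joint's range is limited). The gripper opens to 85 mm and grips with 20 to 120 N. Pads are 22 mm wide; open, the fingers measure 114 mm over their backs; the gripper's body (76 mm by 85 mm) begins 54 mm behind the grasp point. The pads swing forward as they close: fully open they stand 13 mm farther back than shut.
Start: joints at [-76.221, 2.991, 80.254, -0, 96.75, -4.028], TCP at [160.579, -499.853, 303.923] pointing down, gripper open.
Joint ranges: [-166.34, 166.34], [-52.06, 124.39], [6.96, 135.62], [-60.46, 240.46], [14.63, 156.25], [-167.68, 167.68]. Speed limits (degrees/s): [147.25, 147.25, 172.46, 180, 180, 180].

## Interface

Orientations are given as [roll, pitch, yaw] about the fixed x, y, z axes, in that order (R = Rz(yaw) Ry(pitch) Rx(roll)).
In Python, from rig import r, vision gives the robot as it stands.
- The arm moves only by the tool move_arm, never from a script. Its argument "steps" is a list of rows, each a list of 3 entries, a list of its own where there are three numbers: the shift along the tool's x, y, z in a scale on which 1.0 is 75 cm, then the turn, a rotation vector about the tool's x, y, z in normalised numbers (1 is 180 degrees), then the opening, from 0 (shut) to 1 (fully open). A call has 1 to 10 rows; each row is the pose to reach, as a shift and turn from the pose commanded when the call began, along the tool's axes at that moment; what a row does not reach only later rows make up. A row lasts 1/10 s, in which the tool goes at most 50 mm and 8.59 degrees, less where a joint would pass 70% of its speed; a pose out of reach is approached as far as the arm can. No shift or turn number may pass 1 either way. A call with a gripper value outside its range is refused whole. The fingers move at their own pace and stop on an object; "squeeze" is the grip in N (left out, the last holds). Time passes only in rows, so rows that repeat a pose let the fingers close. It gives the time, the measured TCP pose, the force, the opening and the grip force at its end, in the units of the state.
- r.observe(): the state, without advancing time (a new reading comes with each control period).
- vision.get_image(name): name is "side" or "top"; returns a dict with "img" (480x640x3 uint8, red, green, blue), "vfov" (degrees; the focal length in pixels is half the picture's height over the tangent of half this angle, whatever the lens; pixels are square), "cx", "cy" (the principal point, pixels), "R" (3x3) and "t" (3): a world point X has camera coordinates R X + t. Camera axes: x right, y down, z forward; pixel columns grow to the right and rows downward; lengths in mm; the calibration is good to about 2 mm. A picture is of the moment at which its call begins. There is no depth.
- r.sign_off(): hands the job in; it is judged then, once.
The state is a dict: "time_s": time; "q": joint angles; "joint_velocities": joint speeds; "effort": joint torques, N m; "eef_pos": TCP position; "eef_rot": TCP orientation; "force": force on the tool from outside, world axes, zero at the start; "ft_torque": the same for the moment, N m; "finger_gap": opening from 0.0 (shut) to 1.0 (fully open); "grip_force": force on a finger pad.
Only numpy, scipy, OpenCV 4.12 (cv2) and the standard library are available. Lean on these libraries where they do the work, as an engineer would, in place of code of your own. Each camera call takes 0.05 s, during which the arm holds its last target. There are 200 camera calls.

## Task

The measurement is finished: draw the centre pin up out of the core test fixture and stand it fully home in the black holder block. Then the large core is free; put all three ferrite ring cores away, each lying flat in the grey tray whose round recess is made for its size. Leave the roll of tape where it is.

Things in the scene. Friction and masses are not known exactly. Their poses are not given: they have to be found in the camera images.
- fixture: Core test fixture, fixed: aluminium body 52 x 52 mm on a round foot of 72 mm, top face 36 mm above the bench; a connector stub reaches 42 mm out on its -x side, 22 mm up. A vertical 15 mm bore runs from the top face down to 8 mm above the bench. Origin: centre of the underside, z up. At the start the large core lies on its top face and the pin stands through the core in the bore.
- centre_pin: Upright metal pin, 0.12 kg: shaft 14 mm thick, 46 mm long; above it a brass disc 42 mm wide, 5 mm thick, then a knurled knob 22 mm wide, 26 mm tall. Origin: tip of the shaft; z up the axis (disc from 46 mm, knob from 51 to 77 mm). At the start it is 26 mm deep in the fixture bore, tip 10 mm above the bench, 0.5 mm play each side, no catch; its disc rests on the large core.
- core_large: Large ferrite ring, dark grey, 56 mm outside, 30 mm bore, 20 mm high, about 0.16 kg. Origin: centre of the underside, z along its axis. At the start it lies flat on the fixture's top face under the pin's disc, and it can be lifted only when the pin is out.
- core_medium: Medium ferrite ring, dark grey, 42 mm outside, 26 mm bore, 16 mm high, about 0.07 kg, lying flat on the bench. Origin: centre of the underside, z along its axis.
- core_small: Small ferrite ring, dark grey, 30 mm outside, 18 mm bore, 14 mm high, 0.04 kg, lying flat on the bench. Origin: centre of the underside, z along its axis.
- pin_holder: Holder for the pin, fixed: a black block 46 x 46 mm on a foot 58 x 52 mm, top face 52 mm above the bench, with one vertical hole of 24 mm in the middle of the top, 46 mm deep, its mouth bevelled by 2 mm. With the shaft home in it, the disc rests on the top face and the tip is 6 mm above the bench. Origin: centre of the underside, z up.
- tray_large: Storage tray of the large core, fixed to the bench: a flat grey block 78 x 78 x 10 mm with a round recess 68 mm across and 5 mm deep in the middle of its top, mouth bevelled by 2 mm; it fits the 56 mm core with 6 mm to spare all round. The recess floor is 5 mm above the bench. Origin: centre of the underside, z up. A tall fixed lamp stands to its left.
- tray_medium: Storage tray of the medium core, fixed to the bench: a flat grey block 78 x 78 x 10 mm with a round recess 54 mm across and 5 mm deep in the middle of its top, mouth bevelled by 2 mm; it fits the 42 mm core with 6 mm to spare all round. The recess floor is 5 mm above the bench. Origin: centre of the underside, z up. A tall fixed lamp stands to its left.
- tray_small: Storage tray of the small core, fixed to the bench: a flat grey block 78 x 78 x 10 mm with a round recess 42 mm across and 5 mm deep in the middle of its top, mouth bevelled by 2 mm; it fits the 30 mm core with 6 mm to spare all round. The recess floor is 5 mm above the bench. Origin: centre of the underside, z up. A tall fixed lamp stands to its left.
- tape_roll: Roll of black tape, 66 mm outside, 18 mm high, with a brown cardboard bore, loose on the bench among the parts; not a core, it stays where it is. Origin: centre of the underside.
Things that resemble listed ones, but are neither listed nor needed, are in the scene too. What is shaped like the core_medium but turquoise is not meant. Leave any yellow look-alike of the core_large alone.

How it is judged (in metres and radians):
At the end, for the whole second after the job is handed in: Pin upright in the holder (axes within 9 mm, tip under 9 mm above the bench, tilt under 0.12 rad); each core flat on the floor of its own recess (centres within 10 mm, underside under 8 mm above the bench, tilt under 0.1 rad); all four at rest (horizontal distance between core_large and tray_large below 0.01 m and height (world z) of each of core_large, core_medium, core_small below 0.008 m and angle between each of core_large, core_medium, core_small's own z axis and vertical below 0.1 rad and linear speed of each of core_large, core_medium, core_small, centre_pin below 0.02 m/s and horizontal distance between core_medium and tray_medium below 0.01 m and horizontal distance between core_small and tray_small below 0.01 m and horizontal distance between centre_pin and pin_holder below 0.009 m and height (world z) of centre_pin below 0.009 m and angle between centre_pin's own z axis and vertical below 0.12 rad); the robot touches nothing.
It fails at once if the roll of tape is shifted by more than 20 mm (distance of tape_roll from where it was at the start of the episode above 0.02 m).
It also fails if it takes over 104 s, if anything falls off the work surface, if the arm or the gripper's body presses on something with over 40 N, if the wrist force passes 120 N, or if a joint passes its speed limit or range.

## Working session

There is one attempt and no reset: what is moved stays moved. The work goes in short steps, Python scripts to look and compute and a tool call to move; the robot and the scene stay as the last step left them, time stands still between calls to the robot, and variables do not carry over. Pictures are saved under pics/ and viewed, at most 14 in all, crops included, and the job is handed in when it is done.

Besides the shell and the picture viewer there is one more tool, called after "Emit:" as a command line: name --argument value ..., lists and objects as JSON in quotes. move_arm: Moves the arm, as the interface text tells. Its arguments: {"type":"object","properties":{"steps":{"type":"array"},"squeeze":{"type":"number"}},"required":["steps"]}

```bash
mkdir -p pics; ls; python3 - <<'E'
from rig import r, vision
import cv2
for n in("top","side"):
    d=vision.get_image(n); cv2.imwrite(f"pics/{n}0.png",d["img"][:,:,::-1]); print(n,d["vfov"],d["cx"],d["cy"],d["R"],d["t"])
print(r.observe())
E
```

```text
pics
top 50.212188394721956 316.5862689248976 233.006497553266 [[ 2.12377082e-02 -9.99774449e-01 -1.03650281e-04]
 [-9.89971202e-01 -2.10149798e-02 -1.39697491e-01]
 [ 1.39663804e-01  3.06946534e-03 -9.90194224e-01]] [-354.54632183  547.41540967  988.31097436]
side 44.363976727930535 318.87065323222214 235.79745941840397 [[ 0.90863665 -0.41757976  0.00256337]
 [-0.19398875 -0.42753172 -0.88294111]
 [ 0.36979426  0.80177539 -0.46947677]] [-637.03494429   24.13848227 1158.83276001]
{'time_s': 0.1, 'q': array([-7.62205286e+01,  3.02268996e+00,  8.03065392e+01, -1.05621341e-04,
        9.67479818e+01, -4.02831130e+00]), 'joint_velocities': array([ 0.14962115, -0.08788214, -0.24452234, -0.04749331, -0.0089691 ,
        0.03277881]), 'effort': array([ 1.53777757e-03, -3.82584035e+01, -3.60983741e+01, -1.31036191e-05,
        4.88485181e-03,  1.28698255e-05]), 'eef_pos': array([ 160.53756652, -499.68460643,  303.17081714]), 'eef_rot': array([-1.79922972e+02, -5.31937324e-03,  1.78077668e+01]), 'force': array([-0.56728995,  0.58932062, -0.18551576]), 'ft_torque': array([-0.0268551 ,  0.00852986, -0.01043633]), 'grip_force': 0.0, 'finger_gap': 0.9982586733054091}
```

View pics/top0.png

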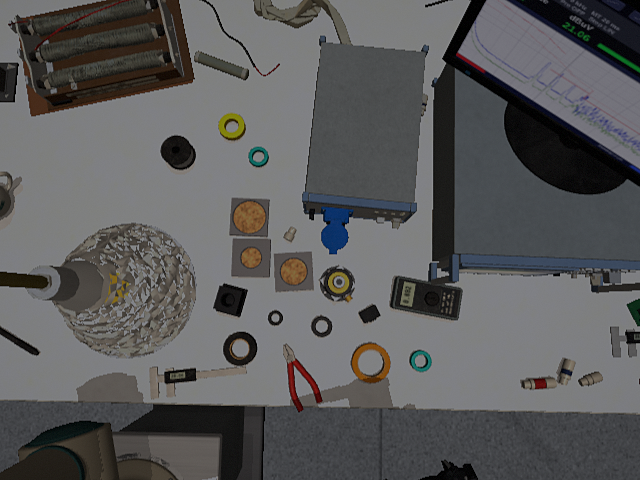

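View pics/side0.png

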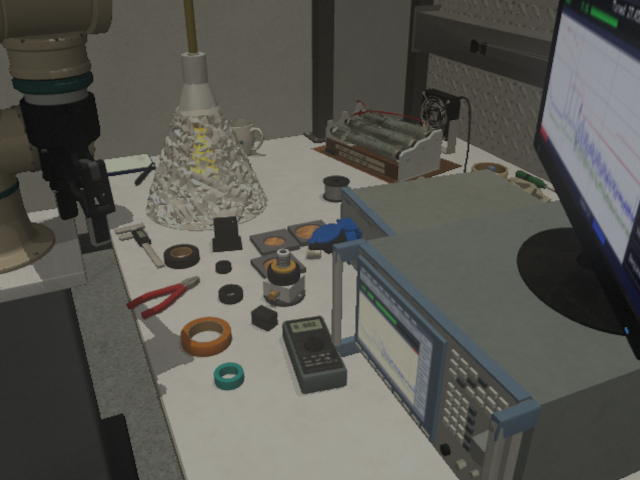

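The top view shows the large tray at (249,216), the small tray at (251,257) and the medium tray at (294,271). The fixture with the pin is at (338,284), the holder at (230,299), the small core at (275,317), the medium core at (322,325) and the tape at (240,347). The side view agrees. I'll enlarge both views next.

```bash
python3 - <<'E'
import cv2
a=cv2.imread("pics/top0.png")[180:380,190:430]; a=cv2.convertScaleAbs(a,alpha=1.5,beta=15)
cv2.imwrite("pics/topc.png",cv2.resize(a,None,fx=3,fy=3,interpolation=cv2.INTER_CUBIC)[:600])
a=cv2.imread("pics/side0.png")[190:340,130:330]; a=cv2.convertScaleAbs(a,alpha=1.5,beta=15)
cv2.imwrite("pics/sidec.png",cv2.resize(a,None,fx=4,fy=4,interpolation=cv2.INTER_CUBIC))
E
```

```text
(no output)
```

View pics/topc.png

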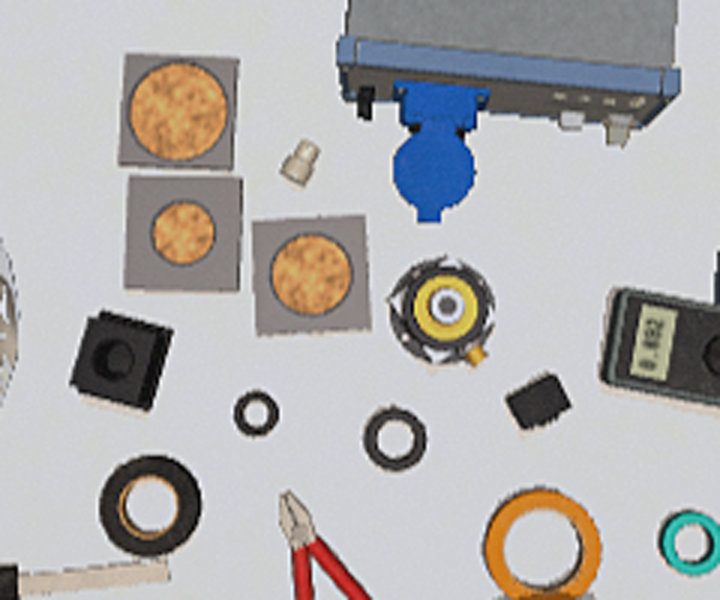

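View pics/sidec.png

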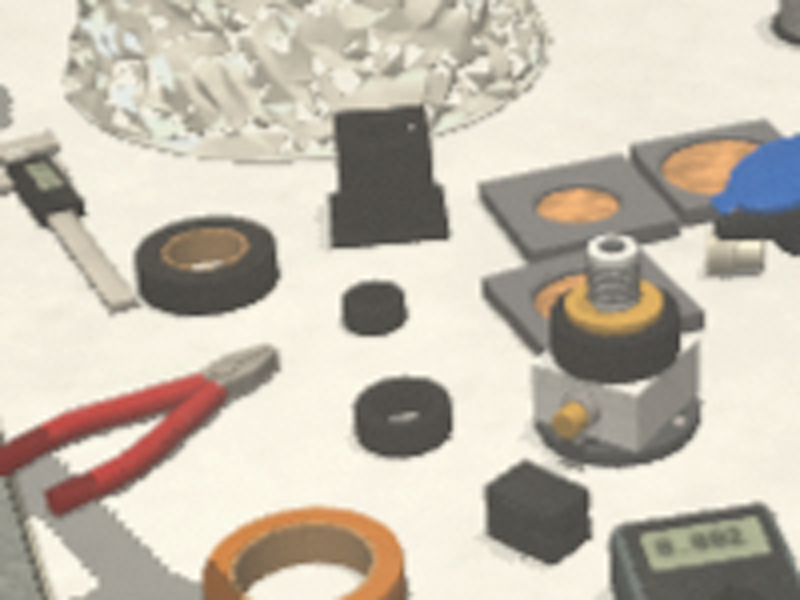

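```bash
cat > h.py <<'E'
import numpy as np, cv2
from rig import r, vision
def cam(n):
    d=vision.get_image(n); d["f"]=240/np.tan(np.radians(d["vfov"]/2)); d["hsv"]=cv2.cvtColor(d["img"],cv2.COLOR_RGB2HSV); return d
def cast(d,uv,z):
    v=d["R"].T@np.array([(uv[0]-d["cx"])/d["f"],(uv[1]-d["cy"])/d["f"],1]); c=-d["R"].T@d["t"]
    return c+v*(z-c[2])/v[2]
def proj(d,X):
    p=d["R"]@np.array(X,float)+d["t"]; return p[:2]/p[2]*d["f"]+[d["cx"],d["cy"]]
def blobs(m,box,amin=20):
    x0,y0,x1,y1=box; k=np.zeros(m.shape,np.uint8); k[y0:y1,x0:x1]=m[y0:y1,x0:x1]
    cs,_=cv2.findContours(k,cv2.RETR_EXTERNAL,cv2.CHAIN_APPROX_NONE)
    return [c for c in cs if cv2.contourArea(c)>=amin]
E
python3 - <<'E'
from h import *
d=cam("top"); s=cam("side")
print("cams",-d["R"].T@d["t"],-s["R"].T@s["t"])
h=d["hsv"]; H,S,V=[h[...,i].astype(int) for i in range(3)]
org=((H<22)&(S>70)&(V>70)).astype(np.uint8)*255
yel=((H>20)&(H<35)&(S>120)).astype(np.uint8)*255
dark=((V<75)).astype(np.uint8)*255
for nm,m,box,z in [("trayL",org,(230,195,270,238),5),("trayS",org,(232,240,272,278),5),("trayM",org,(275,252,314,292),5),
  ("disc",yel,(315,260,360,305),61),("small",dark,(262,305,290,332),7),("medium",dark,(307,310,337,342),8),("tape",dark,(215,325,262,372),9),("holder",dark,(205,275,255,325),26)]:
    for c in blobs(m,box):
        (x,y),(a,b),_=cv2.fitEllipse(cv2.convexHull(c)) if len(cv2.convexHull(c))>5 else cv2.minAreaRect(c)
        p=cast(d,(x,y),z); sc=d["f"]/ (d["R"]@p+d["t"])[2]
        print(nm,np.round((x,y),1),p.round(1),np.round(np.array([a,b])/sc,1), "side px",proj(s,p).round(1))
print("knob",cast(d,(338.7,281.5),77),"hole",cast(d,(227.9,298.9),52))
for X in ([*cast(d,(338.7,281.5),77)],[*cast(d,(227.9,298.9),52)]): print(proj(s,X))
# grey trays
gr=((S<40)&(V>75)&(V<125)).astype(np.uint8)*255
for box in [(225,192,275,240),(228,236,274,282),(270,248,318,296)]:
    for c in blobs(gr|org,box,300):
        (x,y),wh,a=cv2.minAreaRect(c); print("tray",x,y,wh,a,cast(d,(x,y),8).round(1))
E
```

```text
cams [ 411.42397277 -345.99601609 1055.0556282 ] [  154.98619102 -1184.81651982   566.99087047]
trayL [249.1 216.9] [ 590.4 -201.7    5. ] [65.8 67.4] side px [310.9 231.6]
trayS [250.8 257.3] [ 506.2 -208.6    5. ] [40.4 42.3] side px [273.9 241.1]
trayM [293.2 271.2] [ 479.6 -296.6    5. ] [52.3 53.7] side px [277.3 264.5]
disc [338.1 282.1] [ 456.7 -386.6   61. ] [40.8 42. ] side px [282.9 263.7]
small [274.8 317.5] [ 385.1 -262.1    7. ] [29.4 30.2] side px [222.7 265.7]
medium [321.4 326. ] [ 370.4 -356.5    8. ] [41.7 42.3] side px [230.2 292.9]
tape [239.7 348.2] [ 323.1 -194.1    9. ] [65.8 69.5] side px [180.8 255. ]
holder [231.2 299.2] [ 419.9 -175.6   26. ] [68.9 72.7] side px [226.5 233.2]
knob [ 457.09331418 -387.01617663   77.        ] hole [ 420.00996313 -173.39875244   52.        ]
[282.94648595 255.55581785]
[225.33233367 220.90242451]
tray 249.5 218.0 (42.0, 41.0) 90.0 [ 587.6 -203.     8. ]
tray 250.5 256.5 (41.0, 39.0) 90.0 [ 507.6 -208.3    8. ]
tray 293.21728515625 271.193115234375 (39.98969650268555, 39.05014419555664) 86.633544921875 [ 479.3 -296.7    8. ]
```

Careful with the scale: shifts go in shares of 75 cm and turns go in shares of 180 degrees. That gives: 31.66 cm / 75 = 0.4221, 28 cm / 75 = 0.3733, 17.8 degrees / 180 = 0.0989.

Emit:
move_arm --steps '[[[0.0533,-0.0027,0],[0,0,0.0111],0.6],[[0.1067,-0.0053,0.0133],[0,0,0.0278],0.6],[[0.16,-0.008,0.0267],[0,0,0.0444],0.6],[[0.2133,-0.012,0.04],[0,0,0.0611],0.6],[[0.2667,-0.0147,0.0533],[0,0,0.0778],0.6],[[0.32,-0.0173,0.0667],[0,0,0.0889],0.6],[[0.3733,-0.02,0.0667],[0,0,0.0989],0.6],[[0.4221,-0.0228,0.0667],[0,0,0.0989],0.6],[[0.4221,-0.0228,0.0667],[0,0,0.0989],0.6],[[0.4221,-0.0228,0.0667],[0,0,0.0989],0.6]]'

```text
time_s: 1.2
eef_pos: [457.1, -386.4, 253.3]
eef_rot: [-180.0, 0.1, 0.1]
force: [-0.7, 0.3, 0.4]
finger_gap: 0.598
grip_force: 0.0
```

```bash
python3 - <<'E'
from h import *
s=cam("side"); d=cam("top"); print(r.observe()["eef_pos"],r.observe()["eef_rot"])
a=s["img"][100:300,180:420,::-1]; cv2.imwrite("pics/s1.png",cv2.resize(a,None,fx=3,fy=3,interpolation=cv2.INTER_CUBIC))
for u in [(333,253),(336,235),(336,215)]:
  for z in (40,80,120): 
    X=cast(d,u,z); print(u,z,X.round(),proj(s,X).round())
E
```

```text
[ 456.04464329 -387.21087901  253.79483689] [ 1.79995223e+02  2.63193697e-02 -4.19550636e-02]
(333, 253) 40 [ 515. -376.   40.] [312. 264.]
(333, 253) 80 [ 511. -375.   80.] [310. 244.]
(333, 253) 120 [ 507. -374.  120.] [307. 224.]
(336, 235) 40 [ 551. -382.   40.] [332. 261.]
(336, 235) 80 [ 546. -380.   80.] [329. 242.]
(336, 235) 120 [ 540. -379.  120.] [326. 221.]
(336, 215) 40 [ 592. -381.   40.] [352. 256.]
(336, 215) 80 [ 585. -380.   80.] [349. 237.]
(336, 215) 120 [ 578. -378.  120.] [346. 217.]
```

View pics/s1.png

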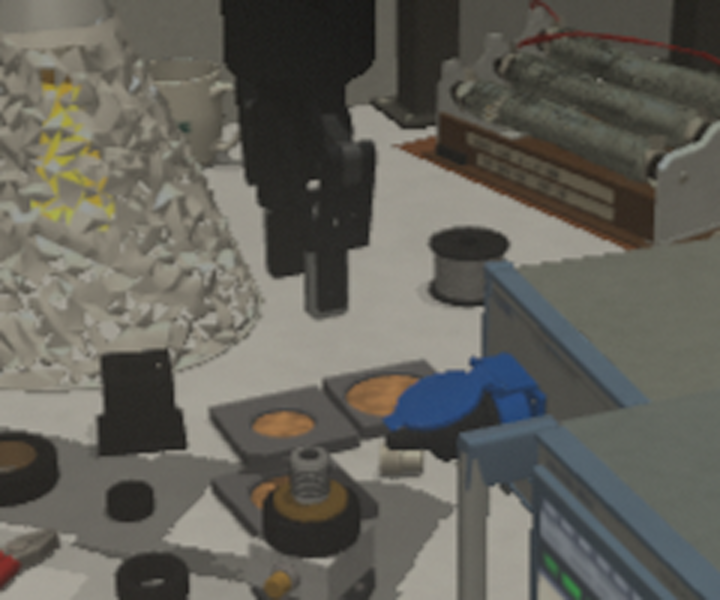

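The side view puts the open gripper above the pin. The blue flange's front edge is near x≈510 and z≈95–105, clear of the gripper body. I'm descending to grasp the knob.

To row units: 11.5 cm / 75 = 0.1533, 10.5 cm / 75 = 0.14.

Emit:
move_arm --steps '[[[0,0,0.0533],[0,0,0],0.6],[[0,0,0.1067],[0,0,0],0.6],[[0,0,0.14],[0,0,0],0.6],[[0,0,0.1533],[0,0,0],0.6],[[0,0,0.1533],[0,0,0],0.6]]' --squeeze 50

```text
time_s: 1.8
eef_pos: [455.7, -387.0, 137.9]
eef_rot: [-179.9, 0.1, -0.1]
force: [-0.4, 0.4, 0.8]
finger_gap: 0.597
grip_force: 0.0
```

```bash
python3 - <<'E'
from h import *
s=cam("side"); d=cam("top"); 
a=s["img"][170:320,180:380,::-1]; cv2.imwrite("pics/s2.png",cv2.resize(a,None,fx=4,fy=4,interpolation=cv2.INTER_CUBIC))
p=r.observe()["eef_pos"];print(p)
for t in (60,65,70,73):
    print(t,[((proj(s,[457+dx,-387-25.5-dy,p[2]-t])-[180,170])*4).round() for dx,dy in((-11,0),(11,0),(-11,14),(11,14))])
E
```

```text
[ 456.93878834 -387.64552987  140.86784816]
60 [array([409., 368.]), array([459., 357.]), array([422., 384.]), array([473., 373.])]
65 [array([410., 379.]), array([460., 367.]), array([422., 395.]), array([473., 383.])]
70 [array([410., 389.]), array([460., 378.]), array([423., 406.]), array([473., 394.])]
73 [array([410., 396.]), array([460., 384.]), array([423., 412.]), array([473., 400.])]
```

View pics/s2.png

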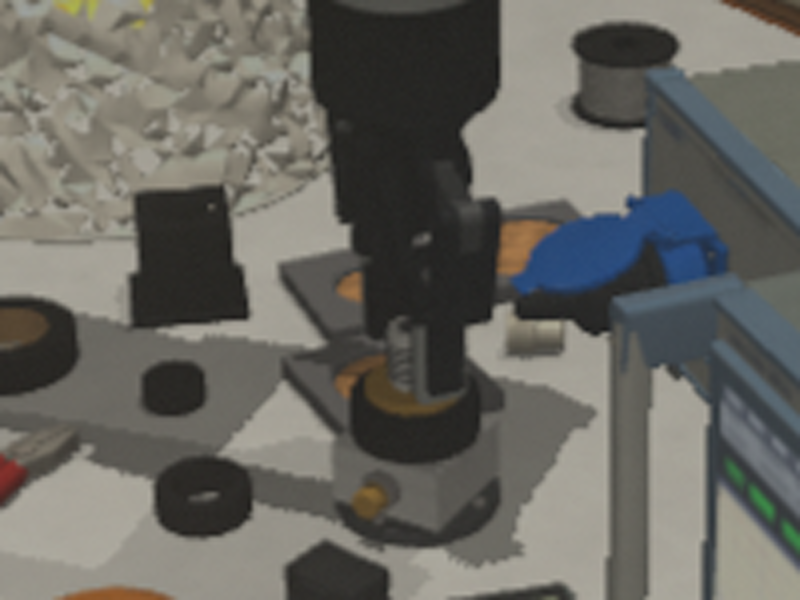

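The open gripper straddles the knob, with its tip at crop (440,397), just above the disc. Next I'll close and lift.

To row units: -0.1 cm / 75 = -0.0013.

Emit:
move_arm --steps '[[[0,0,-0.0013],[0,0,0],0.1],[[0,0,-0.0013],[0,0,0],0.1],[[0,0,-0.0013],[0,0,0],0.1],[[0,0,-0.0013],[0,0,0],0.1],[[0,0,-0.0013],[0,0,0],0.1],[[0,0,-0.0013],[0,0,0],0.1],[[0,0,-0.0013],[0,0,0],0.1]]' --squeeze 50

```text
time_s: 2.6
eef_pos: [457.3, -387.1, 141.9]
eef_rot: [179.9, -0.1, 0.0]
force: [-1.9, 2.4, 5.8]
finger_gap: 0.234
grip_force: 48.8
```

To row units: -7.4 cm / 75 = -0.0987, -5.8 cm / 75 = -0.0773.

Emit:
move_arm --steps '[[[0,0,-0.0107],[0,0,0],0.1],[[0,0,-0.024],[0,0,0],0.1],[[0,0,-0.0373],[0,0,0],0.1],[[0,0,-0.0507],[0,0,0],0.1],[[0,0,-0.064],[0,0,0],0.1],[[0,0,-0.0773],[0,0,0],0.1],[[0,0,-0.0907],[0,0,0],0.1],[[0,0,-0.0987],[0,0,0],0.1],[[0,0,-0.0987],[0,0,0],0.1]]'

```text
time_s: 3.5
eef_pos: [457.0, -387.0, 215.2]
eef_rot: [179.9, -0.1, 0.0]
force: [-0.7, -0.4, -1.6]
finger_gap: 0.232
grip_force: 48.9
```

```bash
python3 - <<'E'
from h import *
s=cam("side"); d=cam("top"); 
a=s["img"][120:320,180:420,::-1]; cv2.imwrite("pics/s3.png",cv2.resize(a,None,fx=3,fy=3,interpolation=cv2.INTER_CUBIC))
print(np.mean([(vision.get_image("top"),r.observe()["eef_pos"])[1] for _ in range(4)],0))
E
```

```text
[ 456.61069819 -386.6153173   213.2217274 ]
```

View pics/s3.png

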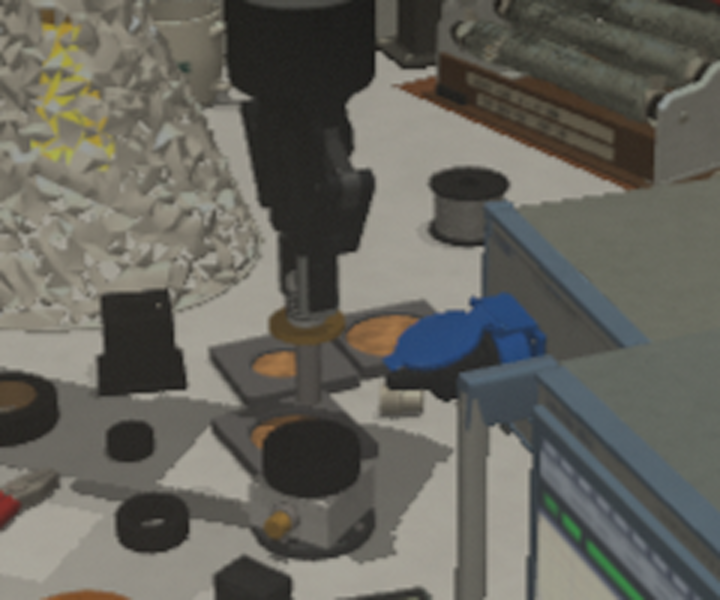

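The pin is out, upright and clear above the core at crop (300,370). Next it goes over the holder.

To row units: -21.33 cm / 75 = -0.2844, -3.67 cm / 75 = -0.0489.

Emit:
move_arm --steps '[[[-0.0053,-0.0333,0],[0,0,0],0.1],[[-0.012,-0.0667,0],[0,0,0],0.1],[[-0.0173,-0.1,0],[0,0,0],0.1],[[-0.024,-0.1333,0],[0,0,0],0.1],[[-0.0293,-0.1667,0],[0,0,0],0.1],[[-0.0347,-0.2,0],[0,0,0],0.1],[[-0.04,-0.2333,0],[0,0,0],0.1],[[-0.0453,-0.2667,0],[0,0,0],0.1],[[-0.0489,-0.2844,0],[0,0,0],0.1],[[-0.0489,-0.2844,0],[0,0,0],0.1]]'

```text
time_s: 4.8
eef_pos: [420.0, -172.5, 213.9]
eef_rot: [180.0, -0.0, 0.1]
force: [0.9, 0.2, -1.7]
finger_gap: 0.237
grip_force: 49.1
```

To row units: 2.2 cm / 75 = 0.0293, 1 cm / 75 = 0.0133.

Emit:
move_arm --steps '[[[0,0,0.0133],[0,0,0],0.1],[[0,0,0.0293],[0,0,0],0.1],[[0,0,0.0293],[0,0,0],0.1]]'

```text
time_s: 5.1
eef_pos: [419.1, -173.7, 189.1]
eef_rot: [-179.9, 0.2, -0.1]
force: [-0.8, 0.7, -1.3]
finger_gap: 0.233
grip_force: 49.1
```

```bash
python3 - <<'E'
from h import *
s=cam("side"); d=cam("top"); 
a=s["img"][120:270,150:350,::-1]; a=cv2.resize(a,None,fx=4,fy=4,interpolation=cv2.INTER_CUBIC);cv2.imwrite("pics/s4.png",cv2.convertScaleAbs(a,alpha=1.5,beta=25))
print(np.mean([(vision.get_image("top"),r.observe()["eef_pos"])[1] for _ in range(4)],0),r.observe()["force"])
E
```

```text
[ 420.15591565 -173.79545118  192.01325389] [-0.10230871 -0.4518965  -2.13592115]
```

View pics/s4.png

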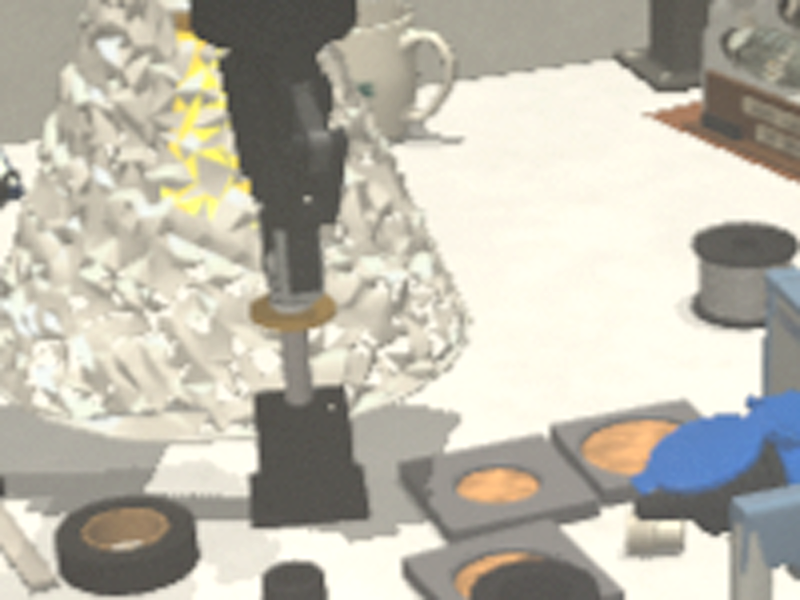

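The pin hangs centred over the black holder block, with its tip at crop (298,402). I'm lowering it now.

To row units: 2.3 cm / 75 = 0.0307, 2 cm / 75 = 0.0267.

Emit:
move_arm --steps '[[[0,0,0.0107],[0,0,0],0.1],[[0,0,0.0187],[0,0,0],0.1],[[0,0,0.0267],[0,0,0],0.1],[[0,0,0.0307],[0,0,0],0.1],[[0,0,0.0307],[0,0,0],0.1]]'

```text
time_s: 5.9
eef_pos: [419.8, -173.3, 168.2]
eef_rot: [-180.0, 0.1, 0.0]
force: [-0.4, -1.5, -0.8]
finger_gap: 0.235
grip_force: 49.1
```

To row units: 3.05 cm / 75 = 0.0407, 2.9 cm / 75 = 0.0387.

Emit:
move_arm --steps '[[[0,0,0.0107],[0,0,0],0.1],[[0,0,0.0213],[0,0,0],0.1],[[0,0,0.032],[0,0,0],0.1],[[0,0,0.036],[0,0,0],0.1],[[0,0,0.0387],[0,0,0],0.1],[[0,0,0.0407],[0,0,0],0.1],[[0,0,0.0407],[0,0,0],0.1]]'

```text
time_s: 6.6
eef_pos: [420.1, -173.5, 138.4]
eef_rot: [180.0, -0.0, 0.0]
force: [0.2, -0.7, -1.8]
finger_gap: 0.231
grip_force: 49.1
```

To row units: 0.3 cm / 75 = 0.004, 0.2 cm / 75 = 0.0027.

Emit:
move_arm --steps '[[[0,0,0.0013],[0,0,0],0.1],[[0,0,0.0027],[0,0,0],0.1],[[0,0,0.004],[0,0,0],0.1],[[0,0,0.004],[0,0,0],0.1]]'

```text
time_s: 7.0
eef_pos: [420.3, -173.6, 137.9]
eef_rot: [180.0, -0.0, 0.0]
force: [-9.3, 5.1, 16.9]
finger_gap: 0.238
grip_force: 51.0
```

Contact shows the pin is home. Next I'll release, rise and move over to the large core.

To row units: -9 cm / 75 = -0.12, -6 cm / 75 = -0.08.

Emit:
move_arm --steps '[[[0,0,0.0013],[0,0,0],0.5],[[0,0,0.0013],[0,0,0],0.5],[[0,0,0.0013],[0,0,0],0.5],[[0,0,-0.0133],[0,0,0],0.5],[[0,0,-0.04],[0,0,0],0.5],[[0,0,-0.08],[0,0,0],0.5],[[0,0,-0.12],[0,0,0],0.6],[[0,0,-0.12],[0,0,0],0.6]]'

```text
time_s: 7.8
eef_pos: [421.5, -174.2, 230.7]
eef_rot: [179.8, -0.4, 0.0]
force: [-0.7, -0.4, -0.1]
finger_gap: 0.598
grip_force: 0.0
```

To row units: 21.33 cm / 75 = 0.2844, 18 cm / 75 = 0.24.

Emit:
move_arm --steps '[[[0.0067,0.04,0],[0,0,0],0.9],[[0.0133,0.08,0],[0,0,0],0.9],[[0.0213,0.12,0],[0,0,0],0.9],[[0.028,0.16,0],[0,0,0],0.9],[[0.0347,0.2,0],[0,0,0],0.9],[[0.0413,0.24,0],[0,0,0],0.9],[[0.0489,0.2844,0],[0,0,0],0.9],[[0.0489,0.2844,0],[0,0,0],0.9],[[0.0489,0.2844,0],[0,0,0],0.9]]'

```text
time_s: 8.7
eef_pos: [456.5, -387.0, 224.6]
eef_rot: [-179.9, 0.1, -0.0]
force: [0.6, 0.8, 0.2]
finger_gap: 0.899
grip_force: 0.0
```

```bash
python3 - <<'E'
from h import *
s=cam("side"); d=cam("top"); 
b=[[s["img"][190:340,130:330],4]]
a=cv2.resize(s["img"][170:320,180:380,::-1],None,fx=4,fy=4,interpolation=cv2.INTER_CUBIC);cv2.imwrite("pics/s5.png",cv2.convertScaleAbs(a,alpha=1.5,beta=25))
p=np.mean([(vision.get_image("top"),r.observe()["eef_pos"])[1] for _ in range(6)],0);print(p)
S=d["hsv"]; m=((S[...,0]>14)&(S[...,0]<35)&(S[...,1]>100)).astype(np.uint8)*255
for c in blobs(m,(205,275,255,325)):
    (x,y),wh,_=cv2.fitEllipse(c); print("disc",(x,y),wh,cast(d,(x,y),57))
E
```

```text
[ 456.89335845 -386.0518521   225.69563466]
disc (228.18789672851562, 299.0150146484375) (21.21940803527832, 21.968761444091797) [ 419.75865032 -174.8254402    57.        ]
```

View pics/s5.png

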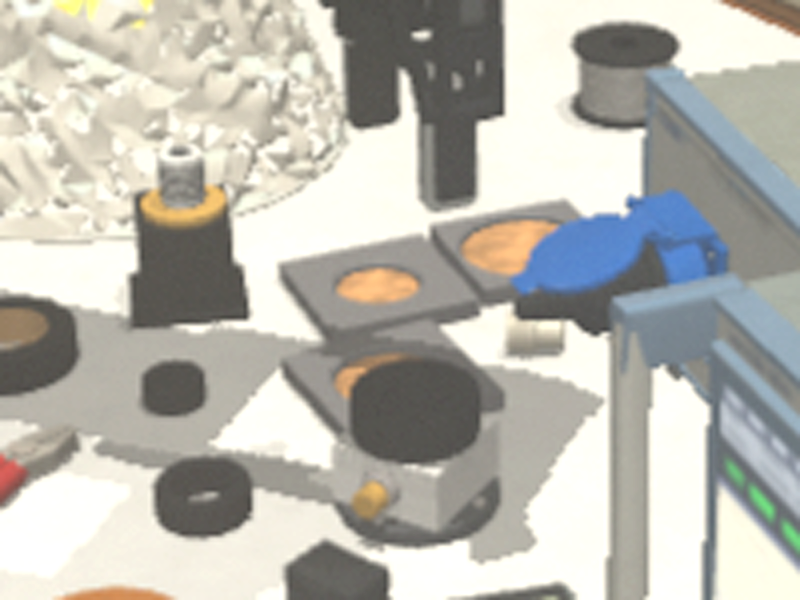

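The pin is seated: its disc rests on the holder top at crop (183,200). Next is the large core, so I'm descending and closing.

To row units: 11.4 cm / 75 = 0.152, 10.5 cm / 75 = 0.14.

Emit:
move_arm --steps '[[[0,0,0.0533],[0,0,0],0.9],[[0,0,0.1067],[0,0,0],0.9],[[0,0,0.14],[0,0,0],0.9],[[0,0,0.152],[0,0,0],0.9],[[0,0,0.152],[0,0,0],0.5],[[0,0,0.152],[0,0,0],0.5],[[0,0,0.152],[0,0,0],0.5],[[0,0,0.152],[0,0,0],0.5],[[0,0,0.152],[0,0,0],0.5]]' --squeeze 40

```text
time_s: 10.0
eef_pos: [457.3, -387.2, 113.0]
eef_rot: [179.9, -0.1, 0.0]
force: [0.3, 0.1, 4.4]
finger_gap: 0.64
grip_force: 42.8
```

Emit:
move_arm --steps '[[[0,0,-0.02],[0,0,0],0.5],[[0,0,-0.0467],[0,0,0],0.5],[[0,0,-0.08],[0,0,0],0.5],[[0,-0.0267,-0.1067],[0,0,0],0.5],[[0,-0.0667,-0.1067],[0,0,0],0.5],[[0,-0.1067,-0.1067],[0,0,0],0.5],[[0.0133,-0.1467,-0.1067],[0,0,0],0.5],[[0.04,-0.1867,-0.1067],[0,0,0],0.5],[[0.0733,-0.22,-0.1067],[0,0,0],0.5],[[0.1067,-0.24,-0.1067],[0,0,0],0.5]]'

```text
time_s: 11.0
eef_pos: [537.5, -204.9, 192.7]
eef_rot: [180.0, -0.0, 0.1]
force: [0.4, -0.9, -2.0]
finger_gap: 0.638
grip_force: 42.9
```

To row units: 8 cm / 75 = 0.1067, 7.5 cm / 75 = 0.1.

Emit:
move_arm --steps '[[[0.0333,-0.0065,0],[0,0,0],0.5],[[0.06,-0.0065,0],[0,0,0],0.5],[[0.0716,-0.0065,0],[0,0,0],0.5],[[0.0716,-0.0065,0.0267],[0,0,0],0.5],[[0.0716,-0.0065,0.0667],[0,0,0],0.5],[[0.0716,-0.0065,0.1],[0,0,0],0.5],[[0.0716,-0.0065,0.1067],[0,0,0],0.5],[[0.0716,-0.0065,0.1067],[0,0,0],0.5]]'

```text
time_s: 11.8
eef_pos: [589.9, -202.0, 111.2]
eef_rot: [-180.0, 0.1, -0.0]
force: [0.4, -0.2, -2.2]
finger_gap: 0.636
grip_force: 42.9
```

```bash
python3 - <<'E'
from h import *
s=cam("side"); d=cam("top"); 
a=cv2.resize(s["img"][120:270,210:410,::-1],None,fx=4,fy=4,interpolation=cv2.INTER_CUBIC);cv2.imwrite("pics/s6.png",cv2.convertScaleAbs(a,alpha=1.5,beta=25))
p=np.mean([(vision.get_image("top"),r.observe()["eef_pos"])[1] for _ in range(6)],0);print(p)
E
```

```text
[ 591.00206532 -202.13680068  113.07029174]
```

View pics/s6.png

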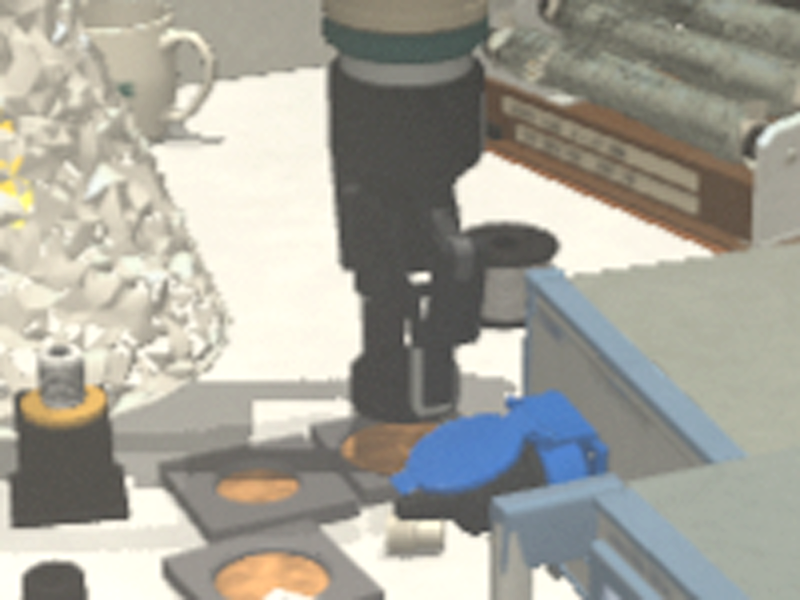

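The large core is held above its tray, at crop (400,400), with the fingertips well above its underside. I'm lowering it.

Emit:
move_arm --steps '[[[0,0,0.0133],[0,0,0],0.5],[[0,0,0.0267],[0,0,0],0.5],[[0,0,0.0347],[0,0,0],0.5],[[0,0,0.0387],[0,0,0],0.5],[[0,0,0.0407],[0,0,0],0.5],[[0,0,0.0407],[0,0,0],0.5]]'

```text
time_s: 12.8
eef_pos: [590.5, -201.8, 82.0]
eef_rot: [-180.0, 0.0, 0.0]
force: [-4.7, 2.6, 6.6]
finger_gap: 0.637
grip_force: 43.7
```

To row units: -12 cm / 75 = -0.16, -8 cm / 75 = -0.1067.

Emit:
move_arm --steps '[[[0,0,0],[0,0,0],0.85],[[0,0,0],[0,0,0],0.85],[[0,0,0],[0,0,0],0.85],[[0,0,-0.0133],[0,0,0],0.85],[[0,0,-0.0533],[0,0,0],0.85],[[0,0,-0.1067],[0,0,0],0.85],[[0,0,-0.16],[0,0,0],0.85]]'

```text
time_s: 13.5
eef_pos: [590.2, -201.8, 202.7]
eef_rot: [-180.0, 0.0, 0.0]
force: [1.2, 0.1, 0.9]
finger_gap: 0.847
grip_force: 0.0
```

To row units: -22 cm / 75 = -0.2933, -21 cm / 75 = -0.28.

Emit:
move_arm --steps '[[[-0.04,0.028,0],[0,0,0],0.8],[[-0.08,0.056,0],[0,0,0],0.8],[[-0.12,0.084,0],[0,0,0],0.8],[[-0.16,0.112,0],[0,0,0],0.8],[[-0.2,0.1413,0],[0,0,0],0.8],[[-0.24,0.1693,0],[0,0,0],0.8],[[-0.28,0.1973,0],[0,0,0],0.8],[[-0.2933,0.2064,0],[0,0,0],0.8],[[-0.2933,0.2064,0],[0,0,0],0.8],[[-0.2933,0.2064,0],[0,0,0],0.8]]'

```text
time_s: 14.5
eef_pos: [371.2, -356.3, 201.3]
eef_rot: [180.0, -0.0, 0.0]
force: [0.2, -0.1, 1.1]
finger_gap: 0.798
grip_force: 0.0
```

```bash
python3 - <<'E'
from h import *
s=cam("side"); d=cam("top"); 
a=cv2.resize(s["img"][180:330,180:380,::-1],None,fx=2,fy=2,interpolation=cv2.INTER_CUBIC)
b=cv2.resize(d["img"][190:340,210:410,::-1],None,fx=2,fy=2,interpolation=cv2.INTER_CUBIC)
cv2.imwrite("pics/s7.png",cv2.convertScaleAbs(np.hstack([a,b]),alpha=1.5,beta=25))
p=np.mean([(vision.get_image("top"),r.observe()["eef_pos"])[1] for _ in range(6)],0);print(p)
m=(d["hsv"][...,2]<75).astype(np.uint8)*255
for c in blobs(m,(232,195,268,240)):
    (x,y),wh,_=cv2.fitEllipse(cv2.convexHull(c)); print((x,y),wh,cast(d,(x,y),15))
E
```

```text
[ 371.16739427 -356.13544887  200.86857951]
(249.7421875, 221.27525329589844) (37.980384826660156, 44.9506950378418) [ 579.57058333 -204.76454021   15.        ]
```

View pics/s7.png

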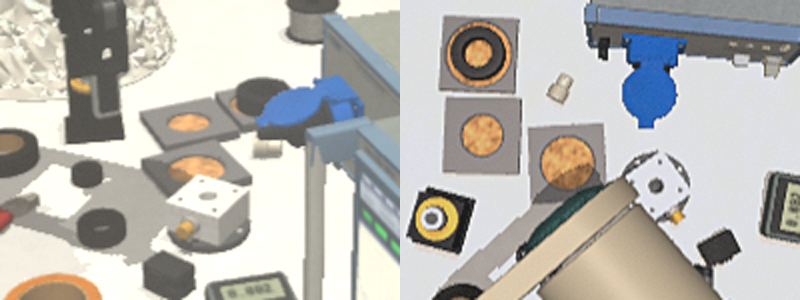

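Both views show the large core lying in its recess, at top crop (479,52). The gripper is above the medium core.

To row units: 12.4 cm / 75 = 0.1653, 11 cm / 75 = 0.1467.

Emit:
move_arm --steps '[[[0,0,0.0533],[0,0,0],0.75],[[0,0,0.1067],[0,0,0],0.75],[[0,0,0.1467],[0,0,0],0.75],[[0,0,0.1653],[0,0,0],0.75],[[0,0,0.1653],[0,0,0],0.3],[[0,0,0.1653],[0,0,0],0.3],[[0,0,0.1653],[0,0,0],0.3],[[0,0,0.1653],[0,0,0],0.3],[[0,0,0.1653],[0,0,0],0.3]]' --squeeze 30

```text
time_s: 15.8
eef_pos: [370.8, -357.0, 77.9]
eef_rot: [179.9, -0.1, 0.0]
force: [-0.9, -0.9, 0.1]
finger_gap: 0.469
grip_force: 31.0
```

Emit:
move_arm --steps '[[[0,0,-0.02],[0,0,0],0.3],[[0,0,-0.0467],[0,0,0],0.3],[[0,0,-0.08],[0,0,0],0.3],[[0.04,-0.0227,-0.08],[0,0,0],0.3],[[0.08,-0.044,-0.08],[0,0,0],0.3],[[0.12,-0.0667,-0.08],[0,0,0],0.3],[[0.1456,-0.0799,-0.08],[0,0,0],0.3],[[0.1456,-0.0799,-0.08],[0,0,0],0.3],[[0.1456,-0.0799,-0.0533],[0,0,0],0.3],[[0.1456,-0.0799,-0.0267],[0,0,0],0.3]]'

```text
time_s: 16.8
eef_pos: [479.5, -297.4, 97.3]
eef_rot: [179.9, -0.1, 0.0]
force: [0.3, -0.7, -0.9]
finger_gap: 0.466
grip_force: 31.1
```

To row units: 1.45 cm / 75 = 0.0193, 1.2 cm / 75 = 0.016.

Emit:
move_arm --steps '[[[0,0,0.0107],[0,0,0],0.3],[[0,0,0.016],[0,0,0],0.3],[[0,0,0.0193],[0,0,0],0.3],[[0,0,0.0193],[0,0,0],0.3]]'

```text
time_s: 17.2
eef_pos: [479.9, -297.2, 83.2]
eef_rot: [179.9, -0.1, -0.0]
force: [-0.1, -0.7, 0.1]
finger_gap: 0.471
grip_force: 31.0
```

To row units: -9.45 cm / 75 = -0.126, -3.45 cm / 75 = -0.046.

Emit:
move_arm --steps '[[[0,0,0],[0,0,0],0.65],[[0,0,0],[0,0,0],0.65],[[0,0,0],[0,0,0],0.65],[[0,0,-0.0267],[0,0,0],0.65],[[0,0,-0.0667],[0,0,0],0.65],[[0,0,-0.1067],[0,0,0],0.65],[[-0.04,-0.0147,-0.1067],[0,0,0],0.65],[[-0.08,-0.0293,-0.1067],[0,0,0],0.65],[[-0.126,-0.046,-0.1067],[0,0,0],0.65],[[-0.126,-0.046,-0.1067],[0,0,0],0.65]]'

```text
time_s: 18.2
eef_pos: [382.1, -260.7, 161.4]
eef_rot: [-179.9, 0.2, -0.0]
force: [-0.1, -0.6, -0.6]
finger_gap: 0.648
grip_force: 0.0
```

To row units: 8.45 cm / 75 = 0.1127, 7 cm / 75 = 0.0933.

Emit:
move_arm --steps '[[[0,0,0],[0,0,0],0.65],[[0,0,0.0533],[0,0,0],0.65],[[0,0,0.0933],[0,0,0],0.65],[[0,0,0.1127],[0,0,0],0.65],[[0,0,0.1127],[0,0,0],0.15],[[0,0,0.1127],[0,0,0],0.15],[[0,0,0.1127],[0,0,0],0.15],[[0,0,0.1127],[0,0,0],0.15],[[0,0,0.1127],[0,0,0],0.15],[[0,0,0.1127],[0,0,0],0.15]]' --squeeze 25

```text
time_s: 19.2
eef_pos: [385.5, -262.5, 78.6]
eef_rot: [179.9, -0.1, 0.0]
force: [0.9, -0.2, 1.8]
finger_gap: 0.329
grip_force: 26.4
```

To row units: 12.11 cm / 75 = 0.1615, -5.35 cm / 75 = -0.0713.

Emit:
move_arm --steps '[[[0,0,-0.0267],[0,0,0],0.15],[[0,0,-0.0667],[0,0,0],0.15],[[0.04,-0.0173,-0.0667],[0,0,0],0.15],[[0.08,-0.036,-0.0667],[0,0,0],0.15],[[0.12,-0.0533,-0.0667],[0,0,0],0.15],[[0.1615,-0.0713,-0.0667],[0,0,0],0.15],[[0.1615,-0.0713,-0.0667],[0,0,0],0.15],[[0.1615,-0.0713,-0.04],[0,0,0],0.15],[[0.1615,-0.0713,-0.02],[0,0,0],0.15],[[0.1615,-0.0713,-0.02],[0,0,0],0.15]]'

```text
time_s: 20.2
eef_pos: [504.5, -208.3, 90.1]
eef_rot: [-179.9, 0.3, -0.0]
force: [-0.3, -0.5, -1.5]
finger_gap: 0.324
grip_force: 26.2
```

To row units: -13 cm / 75 = -0.1733, -9 cm / 75 = -0.12.

Emit:
move_arm --steps '[[[0,0,0.0067],[0,0,0],0.15],[[0,0,0.0127],[0,0,0],0.15],[[0,0,0.0127],[0,0,0],0.15],[[0,0,0.0127],[0,0,0],0.5],[[0,0,0.0127],[0,0,0],0.5],[[0,0,0.0127],[0,0,0],0.5],[[0,0,-0.0133],[0,0,0],0.5],[[0,0,-0.0667],[0,0,0],0.5],[[0,0,-0.12],[0,0,0],0.5],[[0,0,-0.1733],[0,0,0],0.5]]'

```text
time_s: 21.2
eef_pos: [506.0, -208.6, 224.5]
eef_rot: [-180.0, 0.0, 0.0]
force: [0.3, 0.2, -1.1]
finger_gap: 0.498
grip_force: 0.0
```

Now I'll clear the arm toward the front right, at height, to see everything.

To row units: -28 cm / 75 = -0.3733, -25 cm / 75 = -0.3333.

Emit:
move_arm --steps '[[[-0.04,0.04,-0.0267],[0,0,0],0.5],[[-0.08,0.0933,-0.0533],[0,0,0],0.5],[[-0.1333,0.1467,-0.0667],[0,0,0],0.5],[[-0.1867,0.2,-0.0667],[0,0,0],0.5],[[-0.24,0.2533,-0.0667],[0,0,0],0.5],[[-0.2933,0.2933,-0.0667],[0,0,0],0.5],[[-0.3333,0.3333,-0.0667],[0,0,0],0.5],[[-0.3733,0.3733,-0.0667],[0,0,0],0.5],[[-0.3733,0.3733,-0.0667],[0,0,0],0.5],[[-0.3733,0.3733,-0.0667],[0,0,0],0.5]]'

```text
time_s: 22.2
eef_pos: [225.1, -489.6, 272.7]
eef_rot: [-180.0, 0.0, -0.2]
force: [-0.4, 0.6, 0.0]
finger_gap: 0.5
grip_force: 0.0
```

```bash
python3 - <<'E'
from h import *
s=cam("side"); d=cam("top"); print(r.observe()["eef_pos"])
a=cv2.resize(s["img"][190:310,200:330,::-1],(390,360),interpolation=cv2.INTER_CUBIC)
b=cv2.resize(d["img"][190:310,205:335,::-1],(390,360),interpolation=cv2.INTER_CUBIC)
cv2.imwrite("pics/s8.png",cv2.convertScaleAbs(np.hstack([a,b]),alpha=1.5,beta=25))
m=((d["hsv"][...,2]<60)&(d["hsv"][...,1]<80)).astype(np.uint8)*255
for n,box,z in (("L",(232,197,268,236),15),("S",(238,243,264,272),12),("M",(277,254,311,290),13)):
  for c in blobs(m,box,60):
    (x,y),wh,_=cv2.fitEllipse(cv2.convexHull(c)); print(n,(round(x,1),round(y,1)),np.round(wh,1),cast(d,(x,y),z).round(1))
E
```

```text
[ 226.9376254  -488.27414955  272.87281535]
L (248.8, 216.0) [25.9 26.8] [ 590.4 -202.3   15. ]
M (293.5, 271.0) [19.2 19.4] [ 479.4 -297.5   13. ]
```

View pics/s8.png

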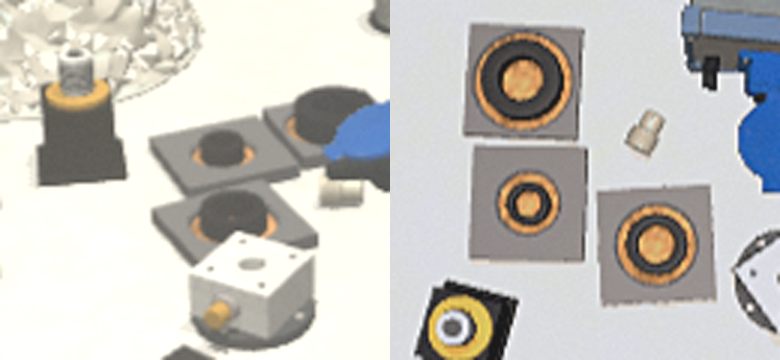

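All three cores lie flat and centred in their own recesses, at top crop (522,82), (528,204) and (656,244). The pin is seated in the holder at (455,326), so I'm handing in.

```bash
python3 -c "
from rig import r
print(r.sign_off())"
```

```text
the job is handed in; nothing more can be done
None
```

I handed the job in at about 22 s of the 104 s: the last pictures showed the pin home in the holder and all three cores flat and centred in their own trays, and the arm kept clear of the tape roll; the hand-in gave no verdict.

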